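Third hand for a slide rule end brace

TASK

Take the brass end brace with the round eye, drop the eye over the jig's post with the long bar towards the wooden slide rule stock, and then push the brace squarely against the stock's end face until the sprung cradle's pointers stand midway between the two marks on the jig. Never run the cradle into its end stop, and leave the other loose things where they lie. Finish while still holding the brace there with that steady push, so that I can drive the screws: do not let go.

Things in the scene. Friction and masses are not known exactly. Their poses are not given: they have to be found in the camera images.
- eye_brace: The brass end brace to use: loose, flat on the desk, 200 to 420 g, 14 mm thick. Crossbar 16 (x) x 110 (y) mm; from the middle of its back a tongue runs to -x and ends in a round eye. Origin: centre of the crossbar's underside, z up; +x points away from the eye, to the flat front face at x = +8 mm that goes against the stock's end.
- tongue (a point): Where to grip that brace, near its balance point: middle of the tongue, 23 mm behind the brace's origin, 7 mm above its underside. The tongue is 22 mm wide (y), with both sides free for fingers from x = -8 to -38 mm of the brace.
- eye (a point): Centre of the eye's hole in that brace, 56 mm behind its origin, 7 mm above its underside. Hole diameter 22 mm, ring outer diameter 36 mm.
- post_top (a point): Tip of the jig's upright steel post: 8 mm diameter, tapered tip, standing 29 mm above the cradle's flat deck, which is 20 mm above the desk (tip at 49 mm). The post rides on the cradle.
- stock_end (a point): Midpoint of the lower edge of the stock's flat end face (104 mm wide, 14 mm high, facing the post), at deck height, 68 mm from the post's axis. The stock, fixed on the cradle, is this wooden end block and two rails running 220 mm along +x (push this way); z up. With the eye centred on the post and x axes parallel, the brace's face is 4 mm short of the end face.
- cradle (a joint): Travel of the sprung cradle (with post, deck, rails, pointers) along the stock's +x, in m: 0 at rest, 0.035 at its end stop; a 600 N/m spring pushes it back. A thin steel pointer each side, 114 mm along +x from the stock's end face, rides over the jig's dark side strips; the raised steel marks there stand 8 and 20 mm beyond the pointer's rest place.
- plain_brace: The other brass end brace, the same crossbar and tongue but no eye, loose; leave alone. Origin: centre of its crossbar's underside, 14 mm thick.
- cursor: Steel cursor frame with clear window, 56 x 74 x 8 mm, loose; leave alone. Origin: centre of underside.
- case: Chrome screwdriver set case, 66 x 130 x 23 mm, loose; leave alone. Origin: centre of underside.
- magnifier: Magnifier, green glass in a steel rim of 72 mm diameter, 10 mm thick, with an 85 mm handle, loose; leave alone. Origin: centre of the rim's underside.
- slide: The rule's wooden slide, 240 x 40 x 13 mm, loose; leave alone. Origin: centre of underside.
- dish: Small steel screw dish, 64 mm diameter, 22 mm high, loose; leave alone. Origin: centre of underside.

How it is judged:
On the way, in this order (a step that is already met when the one before it is completed fails the run):
1. the brace's eye is over the post and the brace is down on the cradle (horizontal distance between eye and post_top below 0.01 m and height (world z) of eye_brace below 0.03 m), for 0.1 s.
2. the brace is pressed on the stock's end with the pointers between the marks for a second (value of joint cradle between 0.007 and 0.021 m and contact force between eye_brace and cradle_c2 above 3 N), for 1 s.
At the end, for the whole second after the job is handed in: For the last second, still held: eye over the post, brace flat and down on the deck (within 10 mm), square to the stock within 2.8 degrees, its face on the stock's end (within 3 mm), pressing it with 3 to 15 N, cradle pushed in 7 to 21 mm, all at rest (all of step 1 and all of step 2 and angle between eye_brace's own z axis and vertical below 0.08 rad and angle between the x axis of eye_brace and the x axis of stock_end, either way round below 0.05 rad and x of eye_brace in the frame of stock_end above -0.011 m and contact force between eye_brace and cradle_c2 below 15 N and linear speed of eye_brace below 0.01 m/s); the arm keeps its last pose, push and grip.
It fails at once if the cradle is run into its end stop (value of joint cradle above 0.033 m).
It fails at once if another loose thing is shifted by more than 30 mm (distance of any of plain_brace, cursor, case, magnifier, slide, dish from where it was at the start of the episode above 0.03 m).
It also fails if it takes over 48 s, if anything falls off the work surface, if the arm or the gripper's body presses on something with over 40 N, if the wrist force passes 120 N, or if a joint passes its speed limit or range.

ROBOT

A 6-joint arm with a two-finger parallel gripper is mounted at the origin on the work surface. World frame = base frame: x ahead of the robot, y to its left, z up, the work surface at z = 0. Lengths are in m, angles in rad, forces in N, time in s.
With the tool pointing down it reaches from about 0.35 to 0.975 m from the base axis. Payload 4.9 kg.
Tool frame: the origin (TCP) lies midway between the tips of the shut fingers; the grasp point (between the pads) lies 19 mm behind it; z points along the fingers, y is the line along which they close (so a half turn about z gives the same grasp; the last joint's range is limited). The gripper opens to 85 mm and grips with 20 to 120 N. Pads are 22 mm wide; open, the fingers measure 114 mm over their backs; the gripper's body (76 mm by 85 mm) begins 54 mm behind the grasp point. The pads swing forward as they close: fully open they stand 13 mm farther back than shut.
Start: joints at [1.145, 0.053, 1.613, -0, 1.476, -0.119], TCP at [0.189, 0.596, 0.231] pointing down, gripper open.
Joint ranges: [-3.01, 3.01], [-1.01, 2.22], [0.06, 2.58], [-1.02, 4.17], [0.09, 2.62], [-3.14, 3.14]. Speed limits (rad/s): [2.57, 2.57, 3.14, 3.14, 3.14, 3.14].

INTERFACE

Orientations are given as a unit quaternion [w, x, y, z].
In Python, from plant import manip gives the robot as it stands.
- The arm moves only by the tool move_arm, never from a script. Its argument "increments" is one flat list of numbers, 5 for each row, row after row: the shift along the tool's x, y, z in mm, then the turn about the tool's z in rad, then the opening, from 0 (shut) to 1 (fully open). In form: [tx, ty, tz, spin, jaw, tx, ty, tz, spin, jaw, ...]. A call has 1 to 8 rows; each row shifts and turns the commanded pose from where the row before left it, along the tool's axes as they then stand; what a row does not reach is not made up. A row lasts 1/12 s, in which the tool goes at most 41.7 mm and 7.16 degrees, less where a joint would pass 70% of its speed; a pose out of reach is approached as far as the arm can. A call with a gripper value outside its range is refused whole. The fingers move at their own pace and stop on an object; the grip force is fixed at half the most. Time passes only in rows, so rows that do not move let the fingers close. It gives the time, the measured TCP pose, the force, the opening and the grip force at its end, in the units of the state.
- manip.state(): the state, without advancing time (a new reading comes with each control period).
- manip.grab_frame(name): name is "scene" or "top"; returns a dict with "image" (400x640x3 uint8, blue, green, red), "fov_y" (degrees; the focal length in pixels is half the picture's height over the tangent of half this angle, whatever the lens; pixels are square), "cx", "cy" (the principal point, pixels), "eye" and "rotation" of the camera in the world. Camera axes: x right, y down, z forward; pixel columns grow to the right and rows downward; lengths in m; the calibration is good to about 2 mm. A picture is of the moment at which its call begins. There is no depth.
- manip.job_done(): hands the job in; it is judged then, once.
The state is a dict: "time": time; "joint_pos": joint angles; "joint_vel": joint speeds; "joint_efforts": joint torques, N m; "tool_pos": TCP position; "tool_rot": TCP orientation; "contact_force": force on the tool from outside, world axes, zero at the start; "ft_torque": the same for the moment, N m; "gripper_width": opening from 0.0 (shut) to 1.0 (fully open); "grasp_force": force on a finger pad.
Only numpy, scipy, OpenCV 4.12 (cv2) and the standard library are available. Lean on these libraries where they do the work, as an engineer would, in place of code of your own. Each camera call takes 0.05 s, during which the arm holds its last target. There are 200 camera calls.

## Working session

There is one attempt and no reset: what is moved stays moved. The work goes in short steps, Python scripts to look and compute and a tool call to move; the robot and the scene stay as the last step left them, time stands still between calls to the robot, and variables do not carry over. Pictures are saved under pics/ and viewed, at most 10 in all, crops included, and the job is handed in when it is done.

Besides the shell and the picture viewer there is one more tool, called after "Request:" by a JSON object that holds its "fn" and its "kwargs". move_arm: Moves the arm, as the interface text tells. Its arguments: {"type":"object","properties":{"increments":{"type":"array"}},"required":["increments"]}

```bash
mkdir -p pics; cat > h.py <<'E'
import numpy as np, cv2, json
from plant import manip
def grab(n,f):
    g=manip.grab_frame(n); cv2.imwrite(f'pics/{f}.png',g['image']); 
    np.savez(f'pics/{f}.npz',**{k:np.array(v) for k,v in g.items()}); return g
def K(g):
    f=200/np.tan(np.radians(float(g['fov_y']))/2); return f
def ray(g,px,z):
    f=K(g); d=np.array([(px[0]-g['cx'])/f,(px[1]-g['cy'])/f,1]); d=np.array(g['rotation'])@d; e=np.array(g['eye'])
    return e+d*(z-e[2])/d[2]
def proj(g,p):
    c=np.array(g['rotation']).T@(np.array(p)-g['eye']); return c[:2]/c[2]*K(g)+[g['cx'],g['cy']]
E
python3 - <<'E'
from h import *
for n in('top','scene'):
    g=grab(n,n+'0'); print(n,g['fov_y'],g['cx'],g['cy'],g['eye'],g['rotation'],g['image'].shape)
print(manip.state())
E
```

```text
top 53.067599157692555 320.2327258859339 195.4920656881493 [ 0.40094908 -0.18925183  1.01440439] [-0.07751069  0.71413587 -0.69153604  0.07602607] (400, 640, 3)
scene 43.400814677712404 318.87954234903316 191.98721725586748 [ 1.6226688  -0.48826681  0.85108815] [-0.36628461  0.71184478  0.53800917 -0.26392941] (400, 640, 3)
{'time': 0.1, 'joint_pos': array([ 1.14501661e+00,  5.33364987e-02,  1.61414320e+00,  1.61292908e-05,
        1.47601636e+00, -1.18966980e-01]), 'joint_vel': array([-1.72026533e-03, -1.29173032e-03, -2.47592010e-03, -7.82173737e-05,
       -8.11220639e-04,  1.39912939e-03]), 'joint_efforts': array([-1.90194878e-04, -3.94899130e+01, -3.71365178e+01, -1.32128957e-04,
        3.86437910e-03, -8.82571584e-06]), 'tool_pos': array([0.18850545, 0.59530544, 0.23016572]), 'tool_rot': array([-2.63756200e-04,  1.52806068e-01,  9.88255736e-01, -9.14455919e-04]), 'contact_force': array([ 0.70244772,  0.26514374, -0.58460347]), 'ft_torque': array([-0.03395802,  0.02455005,  0.01524476]), 'grasp_force': 0.0, 'gripper_width': 0.9985712609218511}
```

View pics/top0.png

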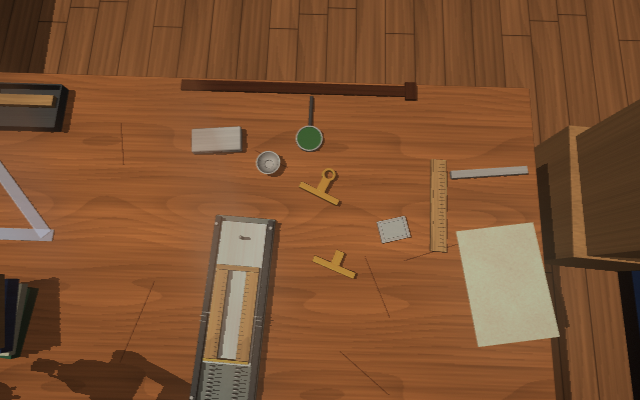

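View pics/scene0.png

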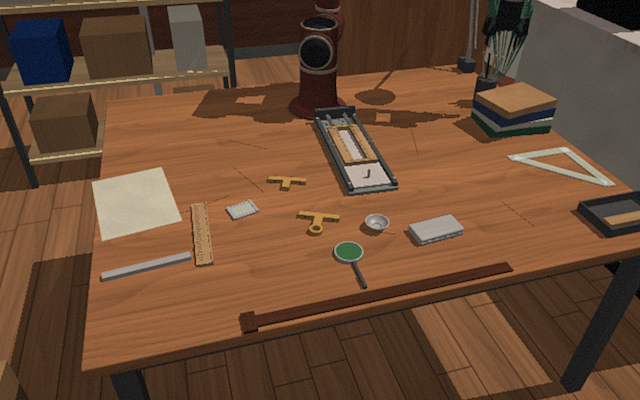

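Top view: eye brace with its bar's middle near (320,192) and eye at (329,174). Jig post near (245,238), stock end face at row ~266, and pointers near rows 318. The scene view confirms the layout. Next I'll look closer at the brace and the jig.

```bash
cat >> h.py <<'E'
from scipy.spatial.transform import Rotation as R
def load(f):
    d=dict(np.load(f'pics/{f}.npz')); q=d['rotation']
    if q.shape==(4,): d['rotation']=R.from_quat(q,scalar_first=True).as_matrix()
    return d
def crop(d,x0,y0,w,h,s,f):
    cv2.imwrite(f'pics/{f}.png',cv2.resize(d['image'][y0:y0+h,x0:x0+w],None,fx=s,fy=s,interpolation=cv2.INTER_CUBIC))
E
python3 - <<'E'
from h import *
d=load('top0')
for p in [(329,174),(320,192),(245,238),(240,266),(0,0),(640,400)]: print(p,ray(d,p,0.014))
crop(d,290,160,70,55,10,'c1'); crop(d,190,205,110,82,7,'c2')
E
```

```text
(329, 174) [ 0.67972098 -0.20441941  0.014     ]
(320, 192) [ 0.63117915 -0.18266918  0.014     ]
(245, 238) [0.50724551 0.00084127 0.014     ]
(240, 266) [0.43800927 0.00813828 0.014     ]
(0, 0) [1.16545669 0.75133802 0.014     ]
(640, 400) [ 0.16415421 -0.93431854  0.014     ]
```

View pics/c1.png

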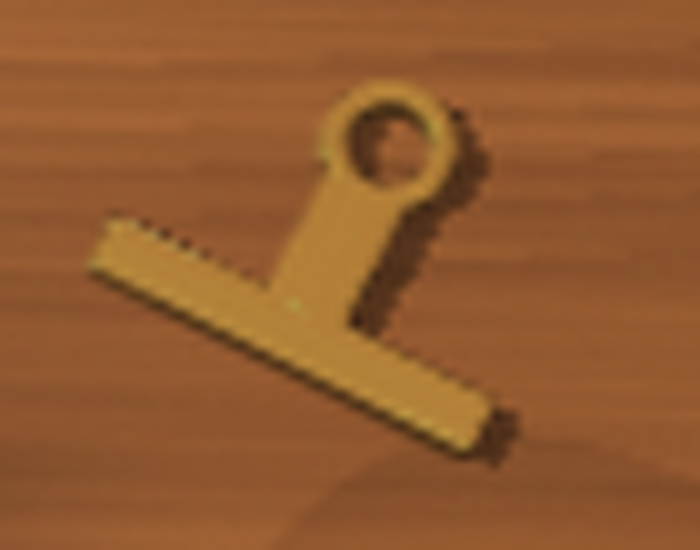

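View pics/c2.png

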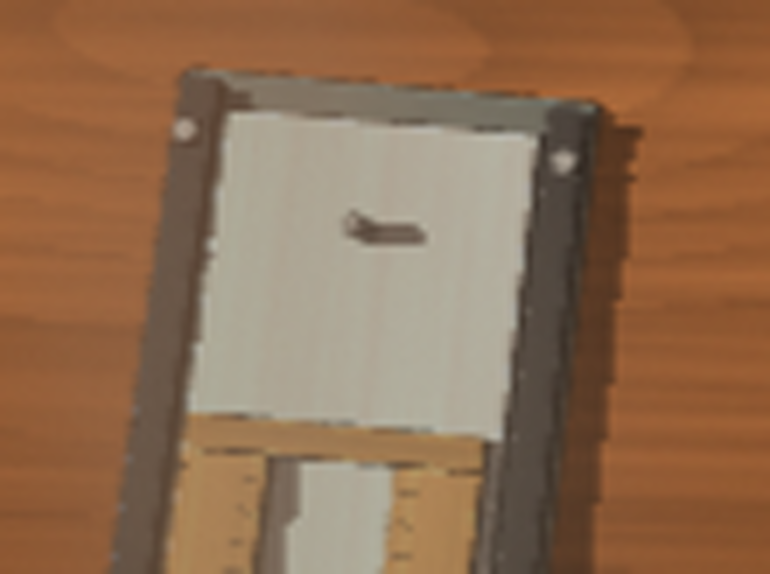

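Brace crop: eye centre at (388,145)/10, i.e. px (328.8,174.5); bar ends around (104,240) and (483,428). Jig crop: post tip at (352,222)/7, i.e. px (240.3,236.7); stock end edge from (190,413) to (485,437). Next: the pointer region.

```bash
cat > fit.py <<'E'
from h import *
from scipy.optimize import minimize
def outline(ringseg=24):
    t=np.linspace(0,2*np.pi,40); return [np.array([[-8,-55],[8,-55],[8,55],[-8,55]])/1e3, np.array([[-48,-11],[0,-11],[0,11],[-48,11]])/1e3, np.c_[-.056+.018*np.cos(t),.018*np.sin(t)]], np.c_[-.056+.011*np.cos(t),.011*np.sin(t)]
def render(d,pose,z0,S=8,box=(290,160,70,55)):
    x,y,a=pose; c,s=np.cos(a),np.sin(a); M=np.array([[c,-s],[s,c]])
    x0,y0,w,h=box; out=np.zeros((h*S,w*S),np.uint8)
    def pts(P,z): return np.array([ (proj(d,[*(M@p+[x,y]),z])-[x0-.5,y0-.5])*S for p in P])
    polys,hole=outline()
    for P in polys:
        cv2.fillConvexPoly(out,cv2.convexHull(np.round(np.r_[pts(P,z0),pts(P,z0+.014)]).astype(np.int32)),255)
    cv2.fillConvexPoly(out,np.round(pts(hole,z0+.014)).astype(np.int32),0)
    return cv2.resize(out,(w,h),interpolation=cv2.INTER_AREA)/255.
def mask(d,box=(290,160,70,55)):
    x0,y0,w,h=box; hsv=cv2.cvtColor(d['image'][y0:y0+h,x0:x0+w],cv2.COLOR_BGR2HSV).astype(int)
    return ((hsv[...,0]>=17)&(hsv[...,2]>105)).astype(float)
def fit(d,p0,z0=0,box=(290,160,70,55)):
    m=mask(d,box); f=lambda p: np.mean((render(d,p,z0,box=box)-m)**2)
    r=minimize(f,p0,method='Nelder-Mead',options=dict(initial_simplex=np.array(p0)+np.array([[0,0,0],[.005,0,0],[0,.005,0],[0,0,.06]]),xatol=1e-5)); return r.x,r.fun*m.size,m.sum()
E
python3 - <<'E'
from fit import *
d=load('top0'); e=ray(d,(328.8,174.5),.014); o=ray(d,(319.5,192.5),.007)
p0=[o[0],o[1],np.arctan2(*(o-e)[[1,0]])]; print(p0,fit(d,p0))
crop(d,180,290,110,84,7,'c3')
t=ray(d,(240.3,236.7),.049); print('post',t)
A=ray(d,(190+190.5/7-.5,205+413/7-.5),.034);B=ray(d,(190+485/7-.5,205+437/7-.5),.034); print(A,B,np.linalg.norm(A-B))
E
```

```text
[np.float64(0.6314253758918955), np.float64(-0.1813762803662316), np.float64(2.6935180788237725)] (array([ 0.62953192, -0.17867668,  2.70614148]), np.float64(84.08950403690886), np.float64(412.0))
post [0.50629524 0.00574992 0.049     ]
[0.44140696 0.06083583 0.034     ] [ 0.43651703 -0.04123403  0.034     ] 0.10218692722980978
```

View pics/c3.png

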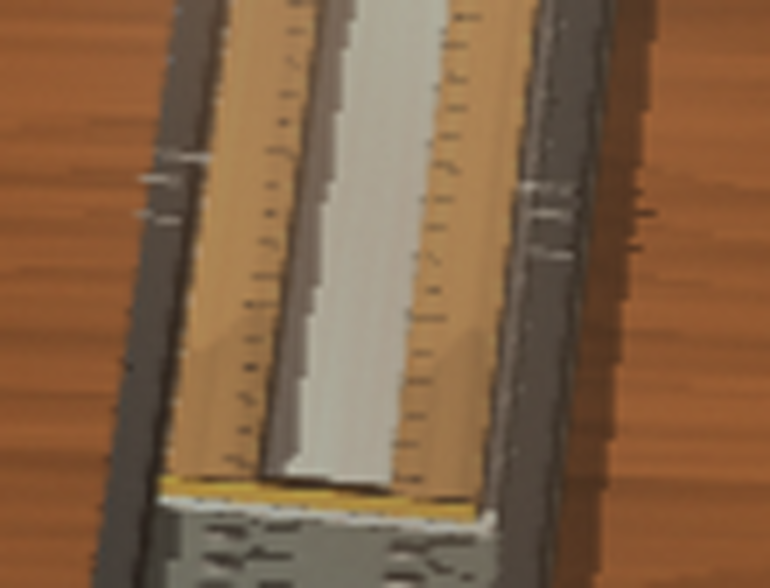

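Pointer crop: left pointer at (190,157) with marks at (160,180),(160,217); right pointer at (545,188) with marks at (550,213),(550,253). The rails end at (162,485)–(478,510).

```bash
cat > fit2.py <<'E'
from fit import *
import fit as F
def mask(d,box=(290,160,70,55)):
    x0,y0,w,h=box; g=d['image'][y0:y0+h,x0:x0+w,1]
    t,_=cv2.threshold(g,0,255,cv2.THRESH_OTSU); return np.clip((g.astype(float)-80)/45,0,1)
F.mask=mask
E
python3 - <<'E'
from fit2 import *
d=load('top0'); print(d['image'][182:186,314:332,1], d['image'][165,295:300])
r=fit(d,[.6314,-.1814,2.69]); print(r)
from scipy.optimize import least_squares
px=lambda x0,y0,u,v:(x0+u/7-.5,y0+v/7-.5)
P=[([0,0,.049],px(190,205,352,220)),([.068,-.052,.034],px(190,205,190.5,413)),([.068,.052,.034],px(190,205,485,437)),([.288,-.052,.034],px(180,290,162,483)),([.288,.052,.034],px(180,290,478,508))]
def res(p):
    a=R.from_euler('z',p[2]).as_matrix(); return np.concatenate([proj(d,a@[q[0],q[1],0]+[p[0],p[1],q[2]])-u for q,u in P])
s=[least_squares(res,[.506,.006,a]) for a in (np.pi,)][0]
# mirrored y sign
P2=P; s2=None
for q,_ in P: q[1]*=-1
s2=least_squares(res,[.506,.006,np.pi])
for k in(s,s2): print(k.x,k.cost,k.fun.round(2))
E
```

```text
[[ 83  82  83  82  83  94 118 126 126 128 127 126 127 125 120  92  48  49]
 [ 85  86  84  85  90 111 126 126 128 128 128 127 125 126 112  61  50  49]
 [ 91  90  90  90 102 127 128 127 128 128 128 127 126 121  92  50  52  53]
 [ 88  89  88  94 113 128 127 128 127 128 126 127 126 111  63  52  51  52]] [[ 54 101 166]
 [ 54 101 166]
 [ 55 101 165]
 [ 55 102 165]
 [ 54 101 165]]
(array([ 0.63154391, -0.17797195,  2.7005476 ]), np.float64(181.06938357042165), np.float64(960.6222222222221))
[0.50881739 0.00669832 3.08882504] 1.7304080537018336 [ 0.2  -0.28 -0.49 -0.96  0.21 -0.69  0.13  0.62 -0.06  1.12]
[0.50958565 0.00429028 3.0713979 ] 3855.519150465473 [  1.22  -0.57  42.77   2.78 -41.97  -5.1   43.93   4.57 -46.03  -3.91]
```

```bash
python3 - <<'E'
s=open('fit2.py').read()
i=s.index('    x0,y0'); j=s.index('F.mask')
s=s[:i]+"""    x0,y0,w,h=box; c=d['image'][y0:y0+h,x0:x0+w].astype(float)
    hue=(c[...,1]-c[...,0])/(c[...,2]-c[...,0]+1e-6); return np.clip((c[...,1]-70)/30,0,1)*np.clip((hue-.47)/.08,0,1)
"""+s[j:]
open('fit2.py','w').write(s)
from fit2 import *
d=load('top0'); c=d['image'].astype(float); print(c[184,322],((c[...,1]-c[...,0])/(c[...,2]-c[...,0]))[180:190:2,296:340:2].round(2))
r=fit(d,[.6314,-.1814,2.69]); print(r, render(d,r[0],0).sum())
x,y,a=r[0]; 
for l in (-.023,-.056): print(l,x+l*np.cos(a),y+l*np.sin(a))
E
```

```text
[ 57. 128. 179.] [[0.4  0.4  0.4  0.41 0.39 0.4  0.4  0.4  0.41 0.41 0.4  0.4  0.45 0.59
  0.58 0.57 0.57 0.57 0.48 0.41 0.39 0.4 ]
 [0.4  0.41 0.51 0.58 0.44 0.4  0.4  0.4  0.4  0.4  0.4  0.39 0.55 0.58
  0.57 0.58 0.57 0.42 0.41 0.4  0.42 0.41]
 [0.4  0.41 0.59 0.6  0.57 0.58 0.44 0.41 0.42 0.42 0.41 0.48 0.58 0.58
  0.59 0.57 0.54 0.4  0.41 0.41 0.41 0.4 ]
 [0.41 0.48 0.62 0.62 0.59 0.6  0.57 0.58 0.46 0.41 0.41 0.58 0.58 0.59
  0.58 0.58 0.41 0.4  0.4  0.41 0.41 0.41]
 [0.41 0.4  0.43 0.54 0.62 0.62 0.59 0.61 0.58 0.58 0.55 0.57 0.58 0.58
  0.58 0.53 0.41 0.41 0.4  0.41 0.41 0.42]]
(array([ 0.629966  , -0.17864929,  2.70689146]), np.float64(56.00428929712461), np.float64(435.9106581969118)) 516.9098039215687
-0.023 0.6508269019366195 -0.18833549794966184
-0.056 0.6807577673208725 -0.20223309836663056<stdin>:8: RuntimeWarning: divide by zero encountered in divide
```

Request:
{"fn": "move_arm", "kwargs": {"increments": [-28, -25, 0, 0, 1, -28, -25, 0, 0, 1, -28, -25, 0, 0, 1, -28, -25, 0, 0, 1, -28, -25, 0, 0, 1, -28, -25, 0, 0, 1, -28, -25, 0, 0, 1, -28, -25, 0, 0, 1]}}

```text
time: 0.77
tool_pos: [0.3421, 0.3357, 0.2308]
tool_rot: [-0.0, 0.153, 0.988, -0.0]
contact_force: [0.4, -0.4, 0.4]
gripper_width: 0.999
grasp_force: 0.0
```

Request:
{"fn": "move_arm", "kwargs": {"increments": [-28, -25, 0, 0, 1, -28, -25, 0, 0, 1, -28, -25, 0, 0, 1, -28, -25, 0, 0, 1, -28, -25, 0, 0, 1, -28, -25, 0, 0, 1, -28, -25, 0, 0, 1, -28, -25, 0, 0, 1]}}

```text
time: 1.43
tool_pos: [0.4953, 0.0773, 0.2309]
tool_rot: [-0.0, 0.153, 0.988, 0.0]
contact_force: [0.1, 1.3, 0.2]
gripper_width: 1.001
grasp_force: 0.0
```

Request:
{"fn": "move_arm", "kwargs": {"increments": [-28, -25, 0, 0, 1, -28, -25, 0, 0, 1, -28, -25, 0, 0, 1, -28, -25, 0, 0, 1, -28, -25, 0, 0, 0.7, -28, -25, 0, 0, 0.7, -28, -25, 0, 0.06, 0.7, 0, 0, 0, 0.068, 0.7]}}

```text
time: 2.1
tool_pos: [0.6305, -0.1523, 0.2296]
tool_rot: [-0.0, 0.22, 0.976, -0.001]
contact_force: [-0.5, 1.9, 0.4]
gripper_width: 0.7
grasp_force: 0.0
```

```bash
cat >> h.py <<'E'
def delta(tx,ty,yaw):
    s=manip.state(); M=R.from_quat(s['tool_rot'],scalar_first=True).as_matrix(); p=s['tool_pos']
    d=M.T@(np.array([tx,ty,p[2]])-p); y=np.arctan2(M[1,0],M[0,0])
    print('t',round(s['time'],2),'tcp',p.round(4),'yaw',round(y,4),'d mm',(d*1e3).round(1),'spin',round(-(yaw-y),4),'tilt',M[:,2].round(4),'w',round(s['gripper_width'],3),'F',s['contact_force'].round(1),'T',s['ft_torque'].round(2),'grip',round(s['grasp_force'],1),'j6',s['joint_pos'][5].round(2))
E
python3 -c "
from h import *
delta(.651,-.1884,2.707)"
```

```text
t 2.1 tcp [ 0.6305 -0.1523  0.2296] yaw 2.6989 d mm [-34.  -23.8   0. ] spin -0.0081 tilt [-0.001  -0.0017 -1.    ] w 0.7 F [-0.5  1.9  0.4] T [ 0.04 -0.02 -0.05] grip 0.0 j6 -1.48
```

Request:
{"fn": "move_arm", "kwargs": {"increments": [-17, -12, 30, -0.008, 0.7, -17, -12, 35, 0, 0.7, 0, 0, 35, 0, 0.7, 0, 0, 35, 0, 0.7, 0, 0, 30, 0, 0.7, 0, 0, 0, 0, 0.7]}}

```text
time: 2.6
tool_pos: [0.6441, -0.1808, 0.0568]
tool_rot: [-0.008, 0.212, 0.977, 0.001]
contact_force: [-1.2, 0.8, -1.0]
gripper_width: 0.703
grasp_force: 0.0
```

```bash
python3 -c "
from h import *
delta(.651,-.1884,2.707); grab('top','t1'); grab('scene','s1')
a=load('t1');crop(a,290,150,75,60,5,'a');b=load('s1');crop(b,270,180,100,72,5,'b')
x=cv2.imread('pics/a.png');y=cv2.imread('pics/b.png');o=np.zeros((360,875,3),np.uint8);o[:300,:375]=x;o[:360,375:]=y
cv2.imwrite('pics/ab.png',cv2.resize(o,(800,329)))"
```

```text
t 2.6 tcp [ 0.6441 -0.1808  0.0568] yaw 2.7145 d mm [-9.5 -4.1 -0.1] spin 0.0075 tilt [-0.0145  0.0059 -0.9999] w 0.703 F [-1.2  0.8 -1. ] T [-0.01  0.02  0.02] grip 0.0 j6 -1.53
```

View pics/ab.png

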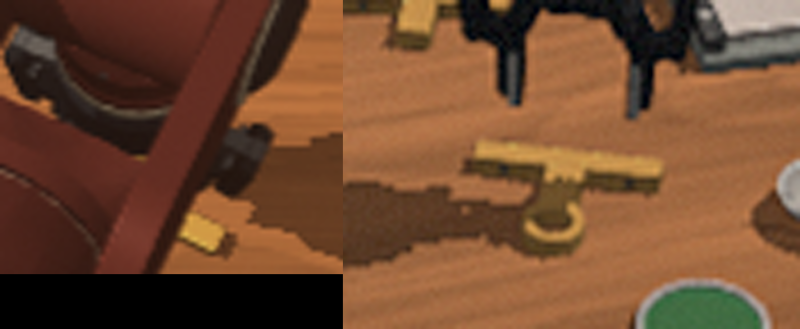

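The top view is occluded by the arm; the scene view shows both fingertips straddling the tongue above the untouched brace. Correcting, then descending.

Request:
{"fn": "move_arm", "kwargs": {"increments": [0, 0, 0, 0, 0.7, 0, 0, 0, 0, 0.7]}}

```text
time: 2.87
tool_pos: [0.652, -0.1836, 0.07]
tool_rot: [0.003, 0.212, 0.977, -0.0]
contact_force: [0.3, -0.2, -0.4]
gripper_width: 0.697
grasp_force: 0.0
```

```bash
python3 -c "
from h import *
delta(.651,-.1884,2.707)"
```

```text
t 2.87 tcp [ 0.652  -0.1836  0.07  ] yaw 2.715 d mm [-1.1 -4.8  0. ] spin 0.008 tilt [ 0.0053 -0.0021 -1.    ] w 0.697 F [ 0.3 -0.2 -0.4] T [0.01 0.   0.03] grip 0.0 j6 -1.53
```

Request:
{"fn": "move_arm", "kwargs": {"increments": [0, -4, 10, 0, 0.7, 0, 0, 10, 0, 0.7, 0, 0, 5, 0, 0.7, 0, 0, 0, 0, 0.7, 0, 0, 0, 0, 0.7, 0, 0, 0, 0, 0.7]}}

```text
time: 3.37
tool_pos: [0.6482, -0.1865, 0.0412]
tool_rot: [-0.0, 0.212, 0.977, 0.0]
contact_force: [0.6, 0.5, 0.4]
gripper_width: 0.702
grasp_force: 0.0
```

```bash
python3 -c "
from h import *
delta(.651,-.1884,2.707)"
```

```text
t 3.37 tcp [ 0.6482 -0.1865  0.0412] yaw 2.7148 d mm [-3.3 -0.6 -0. ] spin 0.0078 tilt [-1.e-04  1.e-04 -1.e+00] w 0.702 F [0.6 0.5 0.4] T [ 0.01  0.01 -0.02] grip 0.0 j6 -1.53
```

Request:
{"fn": "move_arm", "kwargs": {"increments": [-3, -0.5, 12, 0.008, 0.7, 0, 0, 10, 0, 0.7, 0, 0, 8, 0, 0.7, 0, 0, 4, 0, 0.7, 0, 0, 2, 0, 0.7, 0, 0, 0, 0, 0.7, 0, 0, 0, 0, 0.7]}}

```text
time: 3.95
tool_pos: [0.6508, -0.1882, 0.0053]
tool_rot: [-0.0, 0.216, 0.976, -0.0]
contact_force: [0.3, -0.8, 0.7]
gripper_width: 0.699
grasp_force: 0.0
```

```bash
python3 -c "
from h import *
delta(.651,-.1884,2.707)"
```

```text
t 3.95 tcp [ 0.6508 -0.1882  0.0053] yaw 2.7068 d mm [-0.2 -0.1 -0. ] spin -0.0002 tilt [-0. -0. -1.] w 0.699 F [ 0.3 -0.8  0.7] T [-0.02 -0.05  0.01] grip 0.0 j6 -1.53
```

Request:
{"fn": "move_arm", "kwargs": {"increments": [0, 0, 2, 0, 0.7, 0, 0, 0, 0, 0.1, 0, 0, 0, 0, 0.1, 0, 0, 0, 0, 0, 0, 0, 0, 0, 0, 0, 0, 0, 0, 0, 0, 0, 0, 0, 0, 0, 0, 0, 0, 0]}}

```text
time: 4.62
tool_pos: [0.6511, -0.1884, 0.004]
tool_rot: [0.0, 0.216, 0.976, -0.0]
contact_force: [-0.6, 0.3, 3.9]
gripper_width: 0.235
grasp_force: 61.9
```

```bash
python3 -c "
from h import *
delta(.651,-.1884,2.707)"
```

```text
t 4.62 tcp [ 0.6511 -0.1884  0.004 ] yaw 2.7068 d mm [ 0.1 -0.1 -0. ] spin -0.0002 tilt [ 8.e-04 -4.e-04 -1.e+00] w 0.235 F [-0.6  0.3  3.9] T [-0.04  0.18 -0.  ] grip 61.9 j6 -1.53
```

Request:
{"fn": "move_arm", "kwargs": {"increments": [0, 0, -10, 0, 0, 0, 0, -20, 0, 0, 0, 0, -30, 0, 0, 0, 0, -25, 0, 0, 0, 0, -10, 0, 0, 0, 0, 0, 0, 0]}}

```text
time: 5.12
tool_pos: [0.6525, -0.1889, 0.1017]
tool_rot: [0.003, 0.216, 0.976, -0.0]
contact_force: [1.3, 0.8, -2.8]
gripper_width: 0.235
grasp_force: 61.1
```

Request:
{"fn": "move_arm", "kwargs": {"increments": [15, 6, 0, 0, 0, 30, 13, 0, 0, 0, 35, 15, 0, 0, 0, 35, 15, 0, 0, 0, 35, 15, 0, 0, 0, 35, 15, 0, 0, 0, 30, 13, 0, 0, 0, 15, 6, 0, 0, 0]}}

```text
time: 5.78
tool_pos: [0.4786, 0.0004, 0.0946]
tool_rot: [-0.004, 0.215, 0.977, 0.0]
contact_force: [0.5, -0.8, -3.4]
gripper_width: 0.234
grasp_force: 61.0
```

Request:
{"fn": "move_arm", "kwargs": {"increments": [0, 0, 0, -0.06, 0, 0, 0, 0, -0.1, 0, 0, 0, 0, -0.1, 0, 0, 0, 0, -0.08, 0, 0, 0, 0, -0.042, 0, 0, 0, 0, 0, 0, 0, 0, 0, 0, 0, 0, 0, 0, 0, 0]}}

```text
time: 6.45
tool_pos: [0.4825, -0.0023, 0.097]
tool_rot: [-0.001, 0.027, 1.0, 0.0]
contact_force: [0.6, 0.0, -3.8]
gripper_width: 0.234
grasp_force: 61.0
```

```bash
python3 -c "
from h import *
delta(.474,.0079,3.089)
grab('top','t2'); grab('scene','s2')
a=load('t2');crop(a,190,200,100,100,4,'a');b=load('s2');crop(b,310,100,100,100,4,'b')
cv2.imwrite('pics/ab2.png',np.hstack([cv2.imread('pics/a.png'),cv2.imread('pics/b.png')]))"
```

```text
t 6.45 tcp [ 0.4825 -0.0023  0.097 ] yaw 3.0878 d mm [9.1 9.7 0. ] spin -0.0012 tilt [-2.2e-03  4.0e-04 -1.0e+00] w 0.234 F [ 0.6  0.  -3.8] T [-0.06 -0.03 -0.02] grip 61.0 j6 -1.68
```

View pics/ab2.png

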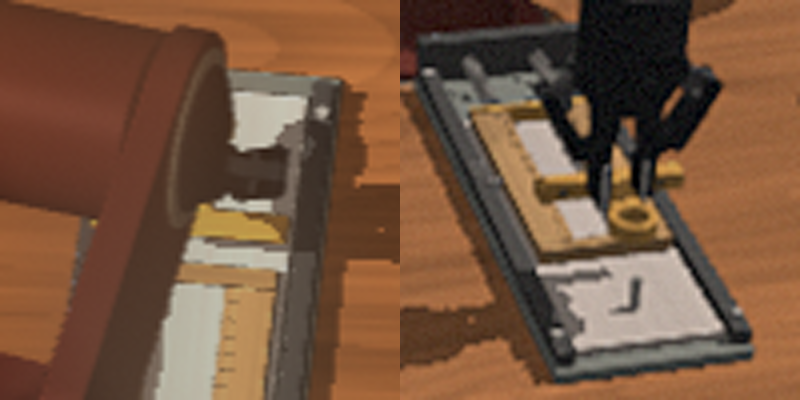

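The scene view shows the level brace above the jig: eye at px (368,153.5), post tip at (369,169.5). I'll use this camera to check the eye-to-post offset.

```bash
python3 -c "
from h import *
b=load('s2');a=load('t2')
e=ray(b,(310+234/4-.5,100+216/4-.5),.107); t=ray(b,(310+239/4-.5,100+280/4-.5),.049); print('eye',e,'post',t)
p=manip.state()['tool_pos']; print('pred eye',p[0]+.033,p[1]-.0018)
print(proj(b,[.507,.0062,.049]),proj(b,[.507,.0062,.02]),proj(b,[p[0]+.033,p[1]-.0018,.107]))
d=load('top0');b0=load('scene0')
m=b['image'][160:180,358:380,1];print(m)
m=b['image'][146:162,358:378,0];print(m)
delta(.474,.0079,3.089)"
```

```text
eye [ 0.51655048 -0.00577031  0.107     ] post [0.51276119 0.00424427 0.049     ]
pred eye 0.5160087763578237 -0.004185900560146633
[369.1674837  168.33023348] [368.39693687 176.60012227] [368.46045298 153.32453981]
[[143 131 117 112 108  93  74  65  62  62  64  63  70  67  63  60  49  54
   45  52  25  29]
 [115  98  83  71  56  55  52  55  63  57  64  61  55  54  57  54  55  55
   47  88  60  12]
 [ 50  49  54  51  57  54  54  54  56  51  47  45  50  49  52  57  56  51
   90 153 166  97]
 [ 50  50  47  52  48  51  56  59  75 109 108 129 144 143 144 151 149 142
  159 182 201 139]
 [ 75 103 131 142 144 142 149 146 146 165 166 173 186 187 184 189 188 183
  185 182 187 167]
 [153 161 179 190 189 185 185 185 183 181 178 179 176 178 177 181 179 182
  180 180 182 191]
 [195 191 158 170 183 175 178 179 178 173 176 176 173 175 172 176 178 178
  179 181 181 182]
 [147 149 108 118 171 183 177 176 179 176 178 176 176 172 173 173 175 175
  177 177 179 182]
 [ 87  91  87  76 115 166 179 175 181 181 170 172 177 176 173 172 175 177
  178 175 179 178]
 [ 89  86 130 148 139 166 179 177 177 166 130 1
[... 1819 characters left out ...]
66  70]
 [169 169 183 129  44  24  47  60  66  63  67  58  63  75  70  47  73  95
   64  52]
 [171 176 182 141  63  25  35  36  44  49  48  51  52  51  41  28  80  97
   84  54]
 [148 154 156 130  64  28  29  35  27  28  28  34  32  32  33  46  86 101
   99  74]
 [ 97 104 106 105  85  56  45  33  33  28  34  35  33  32  41  46  72  81
   63  57]
 [ 94  86  80  73  73  61  46  39  36  30  37  34  38  35  40  44  32  37
   28  35]
 [ 80  68  55  46  38  37  31  39  43  37  42  39  31  38  37  34  38  36
   28  74]]
t 6.55 tcp [ 0.483  -0.0024  0.0976] yaw 3.0882 d mm [9.5 9.8 0. ] spin -0.0008 tilt [-1.1e-03  2.0e-04 -1.0e+00] w 0.237 F [-0.7 -0.9 -3.4] T [ 0.   -0.03  0.02] grip 61.0 j6 -1.68
```

Request:
{"fn": "move_arm", "kwargs": {"increments": [4, 5, 0, 0, 0, 3.5, 5, 10, 0, 0, 0, 0, 10, 0, 0, 0, 0, 0, 0, 0, 0, 0, 0, 0, 0]}}

```text
time: 6.97
tool_pos: [0.4752, 0.0083, 0.0767]
tool_rot: [-0.002, 0.026, 1.0, 0.0]
contact_force: [-0.4, -0.1, -4.7]
gripper_width: 0.238
grasp_force: 61.0
```

```bash
python3 -c "
from h import *
delta(.476,.0078,3.089)"
```

```text
t 6.97 tcp [0.4752 0.0083 0.0767] yaw 3.0891 d mm [-0.8 -0.4 -0. ] spin 0.0001 tilt [-3.1e-03  3.0e-04 -1.0e+00] w 0.238 F [-0.4 -0.1 -4.7] T [-0.03  0.03  0.  ] grip 61.0 j6 -1.66
```

Request:
{"fn": "move_arm", "kwargs": {"increments": [-0.5, 0, 12, 0, 0, 0, 0, 14, 0, 0, 0, 0, 12, 0, 0, 0, 0, 7, 0, 0, 0, 0, 0, 0, 0, 0, 0, 0, 0, 0]}}

```text
time: 7.47
tool_pos: [0.4766, 0.0079, 0.0327]
tool_rot: [-0.001, 0.026, 1.0, 0.0]
contact_force: [-0.3, -0.3, -3.8]
gripper_width: 0.237
grasp_force: 61.0
```

```bash
python3 -c "
from h import *
delta(.476,.0078,3.089)"
```

```text
t 7.47 tcp [0.4766 0.0079 0.0327] yaw 3.0887 d mm [ 0.6 -0.2  0. ] spin -0.0003 tilt [-1.4e-03  2.0e-04 -1.0e+00] w 0.237 F [-0.3 -0.3 -3.8] T [ 0.03 -0.02 -0.01] grip 61.0 j6 -1.66
```

Request:
{"fn": "move_arm", "kwargs": {"increments": [0, 0, 4, 0, 0, 0, 0, 3, 0, 0, 0, 0, 1, 0, 0, 0, 0, 0, 0, 0, 0, 0, 0, 0, 0]}}

```text
time: 7.88
tool_pos: [0.4771, 0.0079, 0.0255]
tool_rot: [0.0, 0.026, 1.0, -0.0]
contact_force: [0.4, -0.5, -4.1]
gripper_width: 0.235
grasp_force: 61.1
```

```bash
python3 -c "
from h import *
delta(.476,.0078,3.089)
grab('scene','s3')
b=load('s3');crop(b,310,90,110,110,5,'c5')"
```

```text
t 7.88 tcp [0.4771 0.0079 0.0255] yaw 3.0888 d mm [ 1.1 -0.2 -0. ] spin -0.0002 tilt [ 3.e-04 -1.e-04 -1.e+00] w 0.235 F [ 0.4 -0.5 -4.1] T [-0.04 -0.05 -0.01] grip 61.1 j6 -1.66
```

View pics/c5.png

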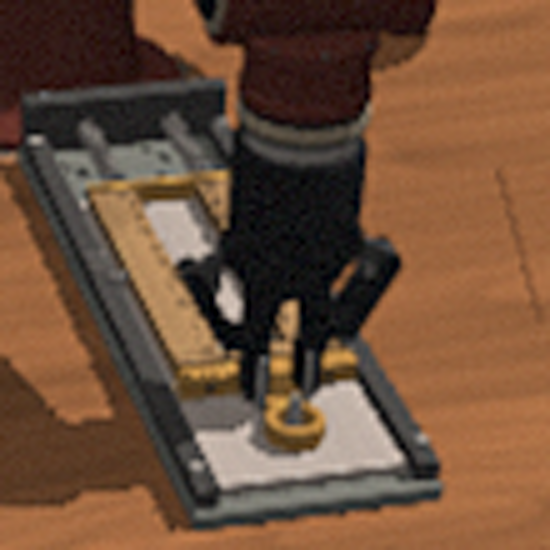

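The brace's eye is over the post (post tip visible at (295,410) in the crop), bar just short of the stock's end. Now the push.

Request:
{"fn": "move_arm", "kwargs": {"increments": [2, 0, 0.5, 0, 0, 2, 0, 0, 0, 0, 2, 0, 0, 0, 0, 2, 0, 0, 0, 0, 2, 0, 0, 0, 0, 0, 0, 0, 0, 0, 0, 0, 0, 0, 0, 0, 0, 0, 0, 0]}}

```text
time: 8.6
tool_pos: [0.4673, 0.0084, 0.025]
tool_rot: [0.0, 0.026, 1.0, -0.0]
contact_force: [1.9, 0.5, -4.9]
gripper_width: 0.233
grasp_force: 61.0
```

```bash
python3 -c "
from h import *
delta(.476,.0078,3.089)"
```

```text
t 8.6 tcp [0.4673 0.0084 0.025 ] yaw 3.0887 d mm [-8.7 -0.1  0. ] spin -0.0003 tilt [ 9.e-04 -1.e-04 -1.e+00] w 0.233 F [ 1.9  0.5 -4.9] T [-0.08 -0.31 -0.08] grip 61.0 j6 -1.66
```

Request:
{"fn": "move_arm", "kwargs": {"increments": [1.5, 0, 0, 0, 0, 1.5, 0, 0, 0, 0, 1.5, 0, 0, 0, 0, 1.5, 0, 0, 0, 0, 1.5, 0, 0, 0, 0, 0.5, 0, 0, 0, 0, 0, 0, 0, 0, 0, 0, 0, 0, 0, 0]}}

```text
time: 9.27
tool_pos: [0.4601, 0.0088, 0.0253]
tool_rot: [0.002, 0.026, 1.0, -0.0]
contact_force: [5.3, -0.4, -6.7]
gripper_width: 0.237
grasp_force: 60.8
```

```bash
python3 -c "
from h import *
delta(.476,.0078,3.089)
grab('top','t4');grab('scene','s4')
a=load('t4');crop(a,190,300,90,50,8,'a');b=load('s4');crop(b,310,115,90,70,8,'b')
x=cv2.imread('pics/b.png');cv2.imwrite('pics/c6.png',x)
y=cv2.imread('pics/a.png');o=np.vstack([y[:,:720],x[:560]]);cv2.imwrite('pics/c6.png',cv2.resize(o,(450,600)))
"
```

```text
t 9.27 tcp [0.4601 0.0088 0.0253] yaw 3.0887 d mm [-16.   -0.1   0.1] spin -0.0003 tilt [ 3.2e-03 -2.0e-04 -1.0e+00] w 0.237 F [ 5.3 -0.4 -6.7] T [-0.01 -1.13 -0.09] grip 60.8 j6 -1.66
```

View pics/c6.png

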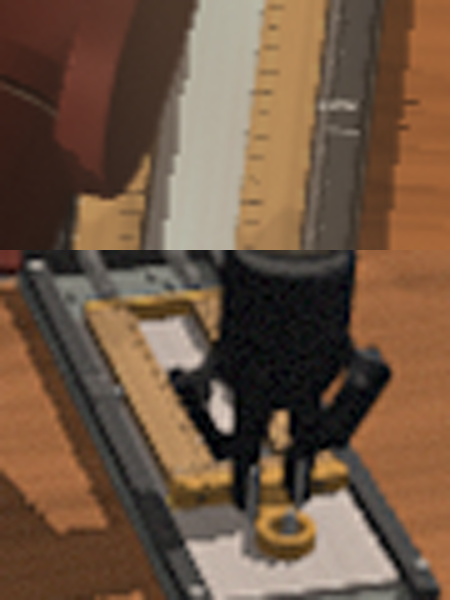

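The right pointer is now beside the first mark (top part, row ~105; second mark ~131): travel ≈ 9 mm, agreeing with 5.3 N. 5 mm to go.

Request:
{"fn": "move_arm", "kwargs": {"increments": [1, 0, 0, 0, 0, 1, 0, 0, 0, 0, 1, 0, 0, 0, 0, 1, 0, 0, 0, 0, 0.8, 0, 0, 0, 0, 0, 0, 0, 0, 0, 0, 0, 0, 0, 0, 0, 0, 0, 0, 0]}}

```text
time: 10.03
tool_pos: [0.4562, 0.009, 0.0255]
tool_rot: [0.003, 0.027, 1.0, -0.0]
contact_force: [8.4, 0.6, -6.8]
gripper_width: 0.237
grasp_force: 60.6
```

Request:
{"fn": "move_arm", "kwargs": {"increments": [0, 0, 0, 0, 0, 0, 0, 0, 0, 0, 0, 0, 0, 0, 0, 0, 0, 0, 0, 0, 0, 0, 0, 0, 0, 0, 0, 0, 0, 0, 0, 0, 0, 0, 0, 0, 0, 0, 0, 0]}}

```text
time: 10.7
tool_pos: [0.4562, 0.009, 0.0255]
tool_rot: [0.003, 0.027, 1.0, -0.0]
contact_force: [8.5, -0.4, -8.2]
gripper_width: 0.24
grasp_force: 60.6
```

```bash
python3 -c "
from h import *
delta(.476,.0078,3.089)
grab('top','t5');grab('scene','s5')
a=load('t5');crop(a,215,305,60,40,10,'a');b=load('s5');crop(b,310,130,90,60,8,'b')
y=cv2.imread('pics/a.png');x=cv2.imread('pics/b.png');o=np.zeros((880,720,3),np.uint8);o[:400,:600]=y;o[400:]=x;cv2.imwrite('pics/c7.png',cv2.resize(o,(490,600)))
"
```

```text
t 10.7 tcp [0.4562 0.009  0.0255] yaw 3.0885 d mm [-19.9  -0.1   0.1] spin -0.0005 tilt [ 5.5e-03 -3.0e-04 -1.0e+00] w 0.24 F [ 8.5 -0.4 -8.2] T [-0.01 -1.56 -0.09] grip 60.6 j6 -1.66
```

View pics/c7.png

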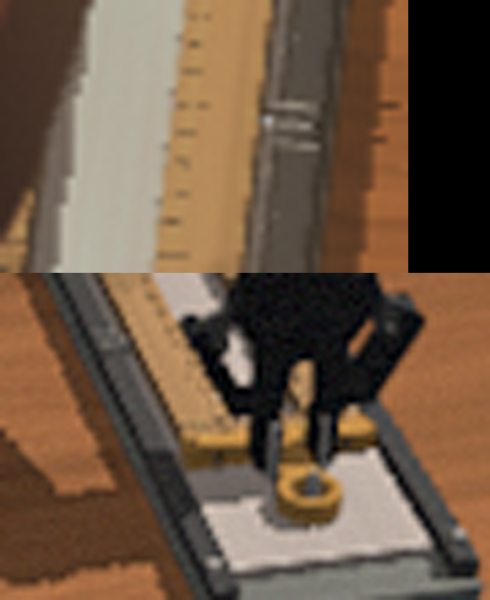

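The pointer stands midway between the marks (row 124, marks at 104 and 144). The brace is flat, with a steady 8.5 N push at rest. Handing in.

```bash
python3 -c "
from plant import manip
print(manip.job_done())"
```

```text
the job is handed in; nothing more can be done
None
```

The job is handed in with the brace still gripped: eye over the post, front face on the stock's end, pointers midway between the marks (about 14 mm of travel) and a steady 8.5 N push. The judge's verdict was not shown.

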